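# Load, latch and pump down a vacuum drying box for wood blanks

### The job

Change the load of the vacuum drying box: take the finished block out and lay it in the steel tray, lay every fresh wood block from beside the box flat inside it in a single layer, and press the lid down against its gasket until the latch catches and holds it. Then give the hand pump beside the box three full strokes, each right down to the stop and fully up again, and leave the mug, the tape measure and the safety spectacles where they are.

Things in the scene. Friction and masses are not known exactly. Their poses are not given: they have to be found in the camera images.
- box_floor (a point): Centre of the inner floor of the grey drying box (fixed), 16 mm above the table. z up; -x to its front (latch side), +x to the hinge side, +y to the hand pump. Inside 170 mm (x) by 220 mm (y), 54 mm deep; walls 6 mm thick, a gasket 6 mm high on them. Only one layer of blocks fits under the lid: three side by side, each lying along x, at y = -65, 0, +65 mm leave room for fingers.
- lid (a joint): Angle of the flat aluminium lid (rad): 0 = latched shut, 1.57 = upright, 1.75 = limit; starts at 1.50 to 1.70. A stiff hinge (0.22 N m) keeps it where it is left. From 0.06 the latch ramp resists, from 0.025 the gasket: press to about -0.005 (15 N at lid_push) and the latch snaps over; it stops at -0.016 (23 N). Let go, it rests within 0.01 of 0 if latched, else springs back to about 0.02.
- lid_axis (a point): Middle of the lid's hinge line, on the far (+x) edge of the box, 60 mm above box_floor and 97 mm from it along box x. Axes as box_floor; the hinge line is y.
- lid_push (a point): Point to press: on the lid's outer (upper) face, middle, 165 mm from the hinge line, 23 mm from the free edge. Moves with the lid; z is the face's outward normal, -x points from hinge to free edge. The face lies 6 mm outside the hinge line. Lid 186 x 236 x 10 mm; a tongue 16 mm long, 50 mm wide at the middle of the free edge goes under the latch.
- latch (a joint): Angle of the spring latch hook (rad) on the outside of the front wall: 0 = at rest; the lid's tongue pushes it outwards on its way down, then it snaps back to 0 over the tongue. Its top stands about 98 mm above the table, 110 to 130 mm in front of the box centre.
- plunger (a joint): Travel of the pump plunger (m): 0 = fully up, 0.030 = at its stop. A spring pushes it up: 3 N at the top, 10.5 N at the stop; it rises by itself when let go.
- pump_top (a point): Centre of the top face of the pump's round black plunger head (48 mm diameter), 110 mm above the table when up. It moves down with the plunger. The pump stands beside the box on its +y side, 185 mm along y and 65 mm along x from box_floor.
- tray_in (a point): Centre of the inner floor (3 mm above the table) of the shallow steel tray, fixed to the table: inside 170 mm (x) by 100 mm (y), rim 18 mm above the table. Empty at the start.
- dried_mid (a point): The finished block: the one that lies in the box at the start. Square-section sawn softwood block 38 x 38 x 130 mm, about 0.1 kg. The point is its centre; y runs along the 130 mm length, x and z across the 38 mm sides (it may have rolled onto another side, which does not matter).
- blank_0_mid (a point): Fresh block lying on the table beside the box at the start; may be absent (then None from the start). Square-section sawn softwood block 38 x 38 x 130 mm, about 0.1 kg. The point is its centre; y runs along the 130 mm length, x and z across the 38 mm sides (it may have rolled onto another side, which does not matter).
- blank_1_mid (a point): Fresh block lying on the table beside the box at the start; may be absent (then None from the start). Square-section sawn softwood block 38 x 38 x 130 mm, about 0.1 kg. The point is its centre; y runs along the 130 mm length, x and z across the 38 mm sides (it may have rolled onto another side, which does not matter).
- blank_2_mid (a point): Fresh block lying on the table beside the box at the start; may be absent (then None from the start). Square-section sawn softwood block 38 x 38 x 130 mm, about 0.1 kg. The point is its centre; y runs along the 130 mm length, x and z across the 38 mm sides (it may have rolled onto another side, which does not matter).
- tape_measure: Yellow tape measure, 68 x 102 x 36 mm, a bystander beyond the work; leave it where it is. Origin under its centre.
- mug: Cream stoneware mug, 87 x 117 x 91 mm, a bystander beyond the work; leave it where it is. Origin under its centre.
- spectacles: Safety spectacles, 141 x 142 x 42 mm, a bystander beyond the work; leave it where it is. Origin under its centre.
Not all that is in view belongs to the job. What is shaped like the part that bears blank_0_mid but blue is not meant.

How it is judged:
By the outcome, as a careful person would: the job done as asked, in the order asked, and still so for the second after the job is handed in, with the robot touching nothing.
Of blank_0, blank_1, blank_2 only 2 to 3 are there at a start; the rules pass over those that are not, and their reading is None.
At some moment in a run one of blank_0, blank_1, blank_2 may be knocked a few centimetres aside while the robot is not near it.
Once in a run the grip may slacken for a moment while it holds something.
It also fails if it takes over 210 s, if anything falls off the work surface, if the arm or the gripper's body presses on something with over 40 N, if the wrist force passes 120 N, or if a joint passes its speed limit or range.

### The arm

A 6-joint arm with a two-finger parallel gripper is mounted at the origin on a cart in front of the work surface, level with it; the furniture and walls round the work are solid. World frame = base frame: x ahead of the robot, y to its left, z up, the work surface at z = 0. Lengths are in m, angles in rad, forces in N, time in s.
With the tool pointing down it reaches from about 0.35 to 0.975 m from the base axis. Payload 4.9 kg.
Tool frame: the origin (TCP) lies midway between the tips of the shut fingers; the grasp point (between the pads) lies 19 mm behind it; z points along the fingers, y is the line along which they close (so a half turn about z gives the same grasp; the last joint's range is limited). The gripper opens to 85 mm and grips with 20 to 120 N. Pads are 22 mm wide; open, the fingers measure 114 mm over their backs; the gripper's body (76 mm by 85 mm) begins 54 mm behind the grasp point. The pads swing forward as they close: fully open they stand 13 mm farther back than shut.
Start: joints at [1.029, 0.053, 1.613, -0, 1.476, -0.119], TCP at [0.256, 0.57, 0.231] pointing down, gripper open.
Joint ranges: [-3.01, 3.01], [-1.01, 2.22], [0.06, 2.58], [-1.02, 4.17], [0.09, 2.62], [-3.14, 3.14]. Speed limits (rad/s): [2.57, 2.57, 3.14, 3.14, 3.14, 3.14].

### API

Orientations are given as a unit quaternion [w, x, y, z].
In Python, from plant import * gives the robot as it stands.
- The arm moves only by the tool jog_arm, never from a script. Its argument "targets" is a list of rows, each a list of 3 entries, a list of its own where there are three numbers: the shift along the tool's x, y, z in units of 25 mm (1.0 is 25 mm), then the turn, a rotation vector about the tool's x, y, z in units of 8 degrees (1.0 is 8 degrees), then the opening in per cent of the stroke, from 0 (shut) to 100 (fully open). A call has 1 to 8 rows; each row is the pose to reach, as a shift and turn from the pose commanded when the call began, along the tool's axes at that moment; what a row does not reach only later rows make up. A row lasts 1/8 s, in which the tool goes at most 62.5 mm and 10.7 degrees, less where a joint would pass 70% of its speed; a pose out of reach is approached as far as the arm can. A call with a gripper value outside its range is refused whole. The fingers move at their own pace and stop on an object; the grip force is fixed at half the most. Time passes only in rows, so rows that repeat a pose let the fingers close. It gives the time, the measured TCP pose, the force, the opening and the grip force at its end, in the units of the state.
- state(): the state, without advancing time (a new reading comes with each control period).
- grab_frame(name): name is "scene" or "side" or "wrist"; returns (picture, depth): 400x640x3 uint8, red, green, blue; 400x640 float32, m along the optical axis (not along the pixel's ray), 0 where there is no reading.
- camera_params(name): a dict with "fovy" (degrees; the focal length in pixels is half the picture's height over the tangent of half this angle, whatever the lens; pixels are square), "cx", "cy" (the principal point, pixels), "dist" ([k1, k2, p1, p2, k3] as OpenCV has them; the pictures are not rectified), "rvec" (rotation vector, rad) and "tvec" (3), from world to camera coordinates, as OpenCV has them; the wrist camera has in their place "hand_eye" (4x4, takes a point from camera to tool coordinates, whose origin is the TCP and whose axes are the flange's). Camera axes: x right, y down, z forward; pixel columns grow to the right and rows downward; lengths in m; the calibration is good to about 2 mm. A picture is of the moment at which its call begins: read the wrist's pose just before it. camera_params takes no time and is no camera call.
- job_done(): hands the job in; it is judged then, once.
The state is a dict: "time": time; "joint_pos": joint angles; "joint_vel": joint speeds; "joint_efforts": joint torques, N m; "tool_pos": TCP position; "tool_rot": TCP orientation; "contact_force": force on the tool from outside, world axes, zero at the start; "ft_torque": the same for the moment, N m; "gripper_width": opening from 0.0 (shut) to 1.0 (fully open); "grasp_force": force on a finger pad.
Only numpy, scipy, OpenCV 4.12 (cv2) and the standard library are available. Lean on these libraries where they do the work, as an engineer would, in place of code of your own. Each camera call takes 0.05 s, during which the arm holds its last target. There are 200 camera calls.

## Working session

There is one attempt and no reset: what is moved stays moved. The work goes in short steps, Python scripts to look and compute and a tool call to move; the robot and the scene stay as the last step left them, time stands still between calls to the robot, and variables do not carry over. Pictures are saved under pics/ and viewed, at most 14 in all, crops included, and the job is handed in when it is done.

Besides the shell and the picture viewer there is one more tool, called after "Request:" by a JSON object that holds its "method" and its "body". jog_arm: Moves the arm, as the interface text tells. Its arguments: {"type":"object","properties":{"targets":{"type":"array"}},"required":["targets"]}

```bash
ls; mkdir -p pics; cat > h.py <<'E'
from plant import *
import numpy as np, cv2
from scipy.spatial.transform import Rotation as R
def K(p,h=400):
    f=h/2/np.tan(np.radians(p['fovy'])/2); return np.array([[f,0,p['cx']],[0,f,p['cy']],[0,0,1.]])
def Rq(q): return R.from_quat([q[1],q[2],q[3],q[0]])
def cam_pose(name,s=None):
    p=camera_params(name)
    if 'rvec' in p:
        Rm=cv2.Rodrigues(np.array(p['rvec'],float))[0]; t=np.array(p['tvec'],float).ravel()
        return p,Rm.T,-Rm.T@t
    s=s or state(); H=np.array(p['hand_eye']); Rt=Rq(s['tool_rot']).as_matrix()
    return p,Rt@H[:3,:3],Rt@H[:3,3]+np.array(s['tool_pos'])
def rays(p,px):
    u=cv2.undistortPoints(np.array(px,float).reshape(-1,1,2),K(p),np.array(p['dist'],float)).reshape(-1,2)
    return np.c_[u,np.ones(len(u))]
def on_plane(name,px,z,s=None):
    p,Rc,c=cam_pose(name,s); d=rays(p,px)@Rc.T
    return c+d*((z-c[2])/d[:,2])[:,None]
def cloud(name,depth,s=None):
    p,Rc,c=cam_pose(name,s); v,u=np.mgrid[0:400,0:640]
    r=rays(p,np.c_[u.ravel(),v.ravel()])
    P=(r*depth.reshape(-1,1))@Rc.T+c
    P[depth.ravel()==0]=np.nan
    return P.reshape(400,640,3)
def grab(name,f=None):
    s=state(); im,d=grab_frame(name)
    if f: cv2.imwrite('pics/'+f,im[:,:,::-1]); np.savez('pics/'+f[:-4],im=im,d=d,P=cloud(name,d,s))
    return im,d,s
E
python3 - <<'E'
from h import *
s=state();print(s)
for n in('scene','side','wrist'):
    im,d,s=grab(n,n+'0.png'); p,Rc,c=cam_pose(n,s); print(n,c,Rc[:,2],p['fovy'],p['dist'])
a=cv2.imread('pics/scene0.png');b=cv2.imread('pics/side0.png')
E
```

```text
pics
{'time': 0.0, 'joint_pos': array([ 1.02899839e+00,  5.33534092e-02,  1.61428888e+00,  5.23486988e-07,
        1.47597260e+00, -1.19016765e-01]), 'joint_vel': array([ 0.00245988, -0.00078705, -0.00021467,  0.000816  ,  0.00182247,
        0.00010203]), 'joint_efforts': array([-1.17653258e-04, -3.93684053e+01, -3.70173526e+01, -2.41246507e-04,
        7.21282893e-03, -3.72272530e-05]), 'tool_pos': array([0.25612703, 0.56943641, 0.2300682 ]), 'tool_rot': array([-3.28281745e-04,  2.09819651e-01,  9.77739583e-01, -9.56342160e-04]), 'contact_force': array([0.31806616, 0.1975626 , 0.38140975]), 'ft_torque': array([-0.02953101, -0.00771334,  0.05552462]), 'grasp_force': 0.0, 'gripper_width': 1.0015414694557654}
scene [ 0.03447102 -0.41867397  0.92080836] [ 0.55098733  0.37555237 -0.74523378] 53.96804026966108 [-0.06425931  0.          0.          0.          0.        ]
side [0.19259097 0.95826392 0.55670463] [ 0.36767023 -0.83608068 -0.40717035] 53.758893788026015 [-0.04087624  0.          0.          0.          0.        ]
wrist [0.18820795 0.59931104 0.3732397 ] [ 0.2671661  -0.1214401  -0.95596788] 62.58289453426412 [-0.02048487  0.          0.          0.          0.        ]
```

View pics/scene0.png

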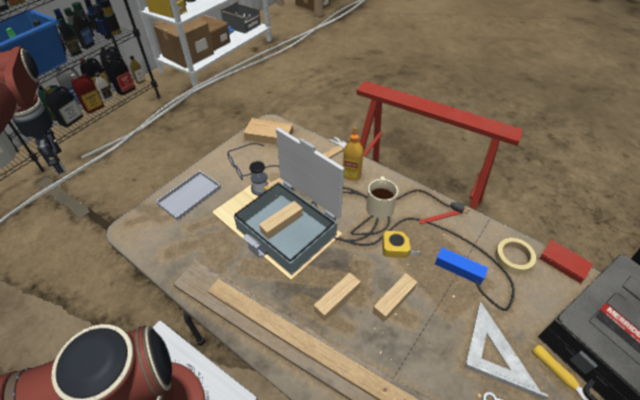

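View pics/side0.png

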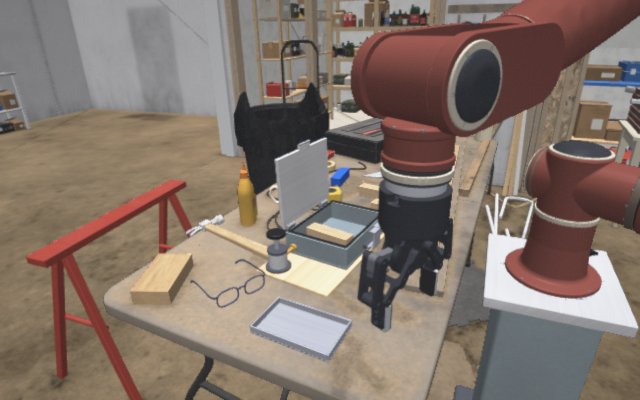

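The scene view shows the tray at (188,195), pump at (258,170), box at (287,225) with the finished block at (281,217). The two fresh blocks are at (337,294) and (396,295), the blue decoy at (461,264). The side view confirms the lid is upright and the arm is over the tray side.

```bash
python3 - <<'E'
from h import *
z=np.load('pics/scene0.npz'); im,P=z['im'],z['P']
hsv=cv2.cvtColor(im,cv2.COLOR_RGB2HSV)
def blob(seed,zlo,zhi,box,wood=True):
    x0,y0,x1,y1=box; m=np.zeros((400,640),np.uint8)
    ok=(P[...,2]>zlo)&(P[...,2]<zhi)
    if wood: ok&=(hsv[...,1]>70)&(hsv[...,0]>8)&(hsv[...,0]<28)
    m[y0:y1,x0:x1]=ok[y0:y1,x0:x1]
    n,l=cv2.connectedComponents(m); return l==l[seed[1],seed[0]] if l[seed[1],seed[0]] else m>0
for nm,seed,lo,hi,b in [('d',(281,215),.045,.065,(250,190,310,245)),('b0',(337,290),.030,.048,(305,265,370,325)),('b1',(396,291),.030,.048,(365,265,430,325))]:
    m=blob(seed,lo,hi,b); Q=P[m]; r=cv2.minAreaRect(Q[:,:2].astype(np.float32)*1000); print(nm,m.sum(),Q.mean(0),r)
# box rim
for lo,hi,b,nm in [(.07,.082,(225,175,345,275),'rim'),(.005,.022,(245,190,335,260),'floor'),(.010,.025,(150,165,225,225),'trayrim'),(.10,.12,(240,155,275,200),'pump')]:
    m=blob((0,0),lo,hi,b,False);Q=P[m];r=cv2.minAreaRect(Q[:,:2].astype(np.float32)*1000);print(nm,len(Q),Q.mean(0),r,cv2.boxPoints(r).round().tolist())
# lid
m=np.zeros((400,640),bool);m[125:220,270:345]=1;m&=(P[...,2]>.10)&(hsv[...,1]<40);Q=P[m];c=np.median(Q,0);Q=Q[np.linalg.norm(Q-c,axis=1)<.16];u,s,v=np.linalg.svd(Q-Q.mean(0),full_matrices=0);print('lid',Q.mean(0),v[2],s,Q.min(0),Q.max(0))
E
```

```text
d 502 [0.55033175 0.07629775 0.05287903] ((553.3837890625, 77.67634582519531), (38.18703079223633, 129.4773712158203), 76.13246154785156)
b0 742 [ 0.44224626 -0.18255975  0.03704425] ((445.95599365234375, -182.9664306640625), (39.42914962768555, 130.39598083496094), 79.15644073486328)
b1 757 [ 0.52101686 -0.30416887  0.03694016] ((523.6376342773438, -304.0126953125), (39.70659255981445, 131.8151092529297), 79.7872314453125)
rim 763 [0.53945628 0.04679851 0.07451229] ((535.6046142578125, 88.895263671875), (300.9676208496094, 218.48257446289062), 81.32357788085938) [[405.0, -43.0], [621.0, -76.0], [666.0, 221.0], [450.0, 254.0]]
floor 2297 [0.55507236 0.06197101 0.01501737] ((574.5933837890625, 72.63235473632812), (290.3021240234375, 253.81663513183594), 41.411346435546875) [[382.0, 72.0], [550.0, -119.0], [767.0, 73.0], [600.0, 264.0]]
trayrim 328 [0.48441317 0.38568628 0.01459768] ((481.6434326171875, 347.3127136230469), (226.2001953125, 178.1519012451172), 84.33680725097656) [[382.0, 244.0], [559.0, 226.0], [581.0, 451.0], [404.0, 469.0]]
pump 158 [0.63122967 0.22425003 0.10833842] ((633.6605834960938, 225.54498291015625), (44.270904541015625, 46.28266906738281), 73.57952117919922) [[605.0, 211.0], [650.0, 198.0], [662.0, 240.0], [618.0, 253.0]]
lid [0.6367444  0.03049322 0.19421724] [-0.9882299   0.14990556  0.03049562] [3.79454195 2.83999882 0.08561892] [ 0.61610326 -0.07870042  0.10008767] [0.66429286 0.15763483 0.28364001]
```

View pics/wrist0.png

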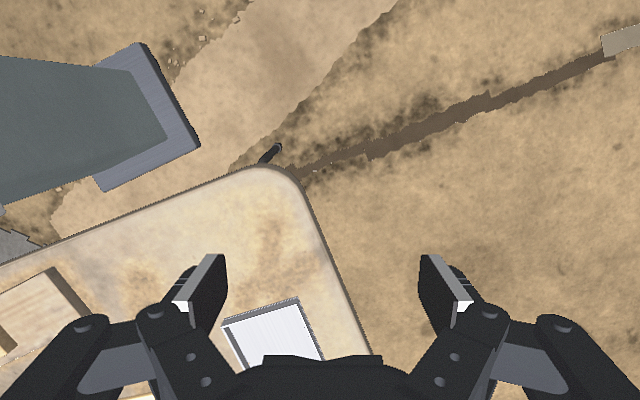

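Wrist view: only the tray's edge at (270,330) and table corner are useful. Refining box and tray pose in a box-aligned frame now.

```bash
python3 - <<'E'
from h import *
def rot(a): return np.array([[np.cos(a),-np.sin(a)],[np.sin(a),np.cos(a)]])
a=-np.arctan2(.1499,.9882); print(np.degrees(a))
for n in('scene','side'):
    z=np.load(f'pics/{n}0.npz');P=z['P'].reshape(-1,3);im=z['im'].reshape(-1,3).astype(int)
    near=np.linalg.norm(P[:,:2]-[.5415,.0523],axis=1)<.17
    m=near&(P[:,2]>.071)&(P[:,2]<.086)
    q=P[m,:2]@rot(a)-np.array([.5415,.0523])@rot(a)
    print(n,'rim',m.sum(),np.percentile(q,[1,5,50,95,99],axis=0).round(4).tolist())
    for ax in(0,1):
        h,e=np.histogram(q[:,ax],np.arange(-.14,.141,.005)); print([(round(float(x),3),int(c)) for x,c in zip(e,h) if c>max(15,len(q)/30)])
    m=near&(P[:,2]>.011)&(P[:,2]<.021); 
    q=P[m,:2]@rot(a)-np.array([.5415,.0523])@rot(a)
    print('floor',m.sum(),np.percentile(q,[2,98],axis=0).round(4).tolist())
    # pump
    m=(np.linalg.norm(P[:,:2]-[.633,.2255],axis=1)<.035)&(P[:,2]>.1)&(P[:,2]<.118)
    if m.sum()>10: print('pump',m.sum(),cv2.minEnclosingCircle(P[m,:2].astype(np.float32)),np.median(P[m,2]))
    # tray
    t=(np.linalg.norm(P[:,:2]-[.48,.375],axis=1)<.16)
    grey=(im.max(1)-im.min(1)<35)
    for lo,hi,k in((.0,.007,'in'),(.013,.025,'rim')):
        m=t&(P[:,2]>lo)&(P[:,2]<hi)&grey; Q=P[m,:2]
        Q=Q[np.linalg.norm(Q-np.median(Q,0),axis=1)<.13]
        print(k,len(Q),np.median(Q,0),cv2.minAreaRect(Q.astype(np.float32)*1000))
E
```

```text
-8.625437901222709
scene rim 739 [[-0.1177, -0.1139], [-0.0909, -0.1127], [0.0034, -0.014], [0.0945, 0.1141], [0.0962, 0.1165]]
[(-0.09, 156), (-0.085, 27), (0.08, 93), (0.085, 26), (0.09, 90)]
[(-0.115, 107), (-0.11, 55), (0.11, 106)]
floor 2088 [[-0.0908, -0.1145], [0.0865, 0.1128]]
pump 158 ((0.6334043145179749, 0.22665424644947052), 0.023849258199334145) 0.10857909013772937
in 1361 [0.48597784 0.40068823] ((489.98162841796875, 396.62432861328125), (218.84194946289062, 222.0733642578125), 69.55087280273438)
rim 220 [0.48326381 0.3979358 ] ((487.2587890625, 402.27978515625), (112.38573455810547, 178.1031494140625), 84.85834503173828)
side rim 681 [[-0.1237, -0.1072], [-0.1171, -0.1051], [0.0007, 0.0337], [0.0908, 0.1216], [0.0944, 0.1233]]
[(-0.125, 25), (-0.095, 110), (-0.09, 25), (0.075, 81), (0.085, 75), (0.09, 47)]
[(-0.11, 38), (-0.105, 71), (0.02, 23), (0.115, 86), (0.12, 83)]
floor 822 [[-0.0949, -0.1061], [0.0805, 0.1596]]
pump 199 ((0.6299270987510681, 0.23417818546295166), 0.024817096069455147) 0.10982410043195029
in 4408 [0.46762132 0.40830939] ((471.57513427734375, 410.08544921875), (227.46810913085938, 252.35716247558594), 77.34783172607422)
rim 683 [0.47280617 0.42274928] ((484.1177673339844, 406.51226806640625), (109.64132690429688, 178.1897430419922), 85.60773468017578)
```

```bash
cat >> h.py <<'E'
def go(xyz,yaw,tilt=0.):
    """print row for target TCP; yaw = world angle (deg) of tool y, tool down; tilt = extra turn about tool y (deg)"""
    s=state(); R0=Rq(s['tool_rot'])
    a=np.radians(yaw); y=np.array([np.cos(a),np.sin(a),0]); zz=np.array([0,0,-1.]); x=np.cross(y,zz)
    Rt=R.from_matrix(np.c_[x,y,zz])*R.from_rotvec([0,np.radians(tilt),0])
    d=R0.inv().apply(np.array(xyz)-s['tool_pos'])/.025; t=np.degrees((R0.inv()*Rt).as_rotvec())/8
    print(xyz,'shift',d.round(2).tolist(),'turn',t.round(2).tolist(),'rows>=',round(float(np.linalg.norm(d)/2.5),1)); return d,t
def toyaw(s=None):
    s=s or state(); y=Rq(s['tool_rot']).as_matrix()[:,1]; return np.degrees(np.arctan2(y[1],y[0]))
E
python3 -c "
from h import *
go((.55,.08,.20),76.);go((.55,.08,.23),76.)"
```

```text
(0.55, 0.08, 0.2) shift [-18.75, -13.03, 1.23] turn [-0.01, -0.0, -1.28] rows>= 9.1
(0.55, 0.08, 0.23) shift [-18.75, -13.04, 0.03] turn [-0.01, -0.0, -1.28] rows>= 9.1
```

Request:
{"method": "jog_arm", "body": {"targets": [[[-2, -1.4, 0], [0, 0, -0.3], 100], [[-4, -2.8, 0], [0, 0, -0.6], 100], [[-6, -4.2, 0], [0, 0, -0.9], 100], [[-8, -5.6, 0], [0, 0, -1.28], 100], [[-10, -7, 0], [0, 0, -1.28], 100], [[-12, -8.4, 0], [0, 0, -1.28], 100], [[-14, -9.8, 0], [0, 0, -1.28], 100], [[-15.5, -10.8, 0], [0, 0, -1.28], 100]]}}

```text
time: 1.15
tool_pos: [0.4997, 0.1625, 0.2311]
tool_rot: [-0.0, 0.123, 0.992, -0.0]
contact_force: [0.1, 0.6, 0.6]
gripper_width: 1.0
grasp_force: 0.0
```

```bash
python3 -c "
from h import *
go((.55,.08,.23),76.)
im,d,s=grab('wrist','w1.png');print(s['tool_pos'])"
```

```text
(0.55, 0.08, 0.23) shift [-2.75, -2.71, 0.04] turn [-0.0, -0.0, -0.01] rows>= 1.5
[0.49972912 0.1624514  0.23110673]
```

View pics/w1.png

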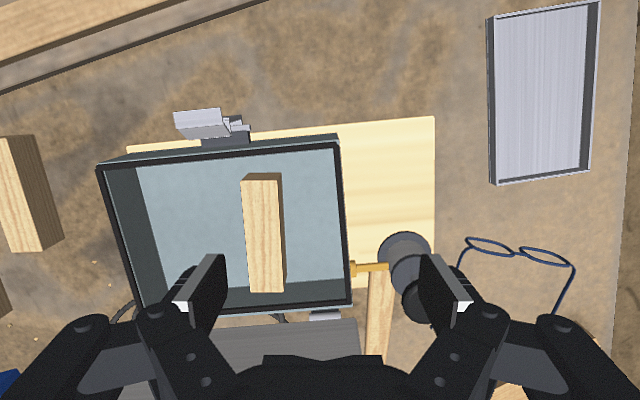

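The wrist view shows the box rim with corners near (97,168), (338,138), (351,303). It also shows the finished block with its top from (242,180) to (284,290), the pump at (404,250), the tray at (542,92) and a blank at (25,195). I'll measure all of them in this view.

```bash
cat >> h.py <<'E'
def rot(a): a=np.radians(a); return np.array([[np.cos(a),-np.sin(a)],[np.sin(a),np.cos(a)]])
def rect(P,m):
    (c,(w,h),a)=cv2.minAreaRect(P[m][:,:2].astype(np.float32)*1000)
    if w<h: a-=90   # angle of long side
    return (np.array(c)/1000).round(4).tolist(),round(max(w,h)),round(min(w,h)),round((a+90)%180-90,1)
def woodmask(im,P,lo,hi,box):
    hsv=cv2.cvtColor(im,cv2.COLOR_RGB2HSV); m=(hsv[...,1]>50)&(hsv[...,0]>8)&(hsv[...,0]<30)&(P[...,2]>lo)&(P[...,2]<hi)
    k=np.zeros_like(m); x0,y0,x1,y1=box; k[y0:y1,x0:x1]=1; m=(m&k).astype(np.uint8)
    n,l,st,_=cv2.connectedComponentsWithStats(m); return l==1+np.argmax(st[1:,4])
E
python3 - <<'E'
from h import *
z=np.load('pics/w1.npz');im,P=z['im'],z['P']
m=woodmask(im,P,.045,.065,(230,165,295,300));print('dried',rect(P,m),np.median(P[m][:,2]))
m=woodmask(im,P,.028,.05,(0,120,70,260));print('blank',rect(P,m),np.median(P[m][:,2]))
print('table z',np.nanmedian(P[60:120,300:420,2]),'rim corners z76',on_plane('wrist',[(97,168),(338,138),(351,303)],.076).round(4).tolist())
G=P[:,:,2]; t=np.zeros((400,640),bool);t[0:195,480:605]=1
m=t&(G>.012)&(G<.024);print('tray rim',rect(P,m))
m=t&(G>-.002)&(G<.008)&(im.max(2).astype(int)-im.min(2)<40);print('tray in',rect(P,m),np.median(G[m]))
m=np.zeros((400,640),bool);m[220:300,375:425]=1;m&=(G>.1)&(G<.12);print('pump',cv2.minEnclosingCircle(P[m][:,:2].astype(np.float32)),np.median(G[m]))
m=np.zeros((400,640),bool);m[125:320,90:360]=1;m&=(G>.068)&(G<.084);Q=P[m]
for a in(-7.5,-8.6,-9.7):
    q=Q[:,:2]@rot(a)
    print(a,[[(round(float(e),3),int(c)) for c,e in zip(*np.histogram(q[:,ax],np.arange(-.2,.8,.004))) if c>120] for ax in(0,1)])
E
```

```text
dried ([0.5535, 0.0827], 129, 38, -13.1) 0.05425126061795438
blank ([0.4469, -0.1777], 130, 41, -12.2) 0.03785722053927487
table z 0.0006083304653561328 rim corners z76 [[0.4404, -0.0441, 0.076], [0.469, 0.1803, 0.076], [0.6406, 0.1535, 0.076]]
tray rim ([0.4862, 0.4056], 177, 108, -4.4)
tray in ([0.4923, 0.4145], 220, 141, -6.1) 0.0034448632323215156
pump ((0.6177181005477905, 0.21761366724967957), 0.01240256242454052) 0.10841654446589444
-7.5 [[(0.436, 643), (0.44, 1137), (0.444, 377), (0.608, 607), (0.612, 194), (0.616, 344), (0.62, 310)], [(0.012, 340), (0.016, 977), (0.236, 574), (0.24, 550)]]
-8.6 [[(0.436, 1338), (0.44, 672), (0.604, 622), (0.608, 229), (0.612, 367), (0.616, 331)], [(0.024, 920), (0.028, 402), (0.244, 297), (0.248, 686), (0.252, 227)]]
-9.7 [[(0.416, 144), (0.432, 1048), (0.436, 897), (0.44, 172), (0.6, 561), (0.604, 274), (0.608, 383), (0.612, 329)], [(0.032, 387), (0.036, 986), (0.256, 594), (0.26, 508)]]
```

Request:
{"method": "jog_arm", "body": {"targets": [[[-1.4, -1.3, 0], [0, 0, 0], 100], [[-2.75, -2.6, 0], [0, 0, 0], 100]]}}

```text
time: 1.45
tool_pos: [0.5504, 0.0841, 0.231]
tool_rot: [-0.0, 0.122, 0.993, 0.0]
contact_force: [-0.8, -0.2, -1.0]
gripper_width: 1.0
grasp_force: 0.0
```

Request:
{"method": "jog_arm", "body": {"targets": [[[-0.1, 0, 2.2], [0, 0, -0.1], 100], [[-0.1, 0, 4.4], [0, 0, -0.1], 100], [[-0.1, 0, 6.4], [0, 0, -0.1], 100], [[-0.1, 0, 7.6], [0, 0, -0.1], 100], [[-0.1, 0, 8.2], [0, 0, -0.1], 100], [[-0.1, 0, 8.2], [0, 0, -0.1], 100]]}}

```text
time: 2.2
tool_pos: [0.5518, 0.0846, 0.0256]
tool_rot: [-0.001, 0.115, 0.993, -0.0]
contact_force: [0.4, -0.2, 0.4]
gripper_width: 1.001
grasp_force: 0.0
```

Request:
{"method": "jog_arm", "body": {"targets": [[[0, 0, 0], [0, 0, 0], 20], [[0, 0, 0], [0, 0, 0], 20], [[0, 0, 0], [0, 0, 0], 20], [[0, 0, 0], [0, 0, 0], 20], [[0, 0, 0], [0, 0, 0], 20], [[0, 0, 0], [0, 0, 0], 20]]}}

```text
time: 2.95
tool_pos: [0.5538, 0.0844, 0.028]
tool_rot: [0.001, 0.115, 0.993, 0.0]
contact_force: [-0.3, 0.7, 5.8]
gripper_width: 0.429
grasp_force: 63.0
```

Request:
{"method": "jog_arm", "body": {"targets": [[[0, 0, -0.5], [0, 0, 0], 20], [[0, 0, -2], [0, 0, 0], 20], [[0, 0, -4], [0, 0, 0], 20], [[0, 0, -6], [0, 0, 0], 20], [[0, 0, -6], [0, 0, 0], 20], [[0, 0, -6], [0, 0, 0], 20]]}}

```text
time: 3.7
tool_pos: [0.5518, 0.0844, 0.1757]
tool_rot: [-0.001, 0.115, 0.993, -0.0]
contact_force: [0.7, -0.2, -1.5]
gripper_width: 0.434
grasp_force: 62.3
```

```bash
python3 -c "
from h import *
go((.486,.405,.18),85.6)"
```

```text
(0.486, 0.405, 0.18) shift [5.49, 11.88, -0.17] turn [-0.0, -0.01, -1.1] rows>= 5.2
```

Request:
{"method": "jog_arm", "body": {"targets": [[[0.6, 1.3, -0.2], [0, 0, -0.2], 20], [[1.5, 3.2, -0.2], [0, 0, -0.4], 20], [[2.4, 5.2, -0.2], [0, 0, -0.6], 20], [[3.3, 7.1, -0.2], [0, 0, -0.8], 20], [[4.2, 9.1, -0.2], [0, 0, -1.1], 20], [[5.1, 11, -0.2], [0, 0, -1.1], 20], [[5.5, 11.9, -0.2], [0, 0, -1.1], 20], [[5.5, 11.9, -0.2], [0, 0, -1.1], 20]]}}

```text
time: 4.7
tool_pos: [0.4853, 0.4058, 0.1791]
tool_rot: [-0.001, 0.037, 0.999, -0.001]
contact_force: [0.2, 0.2, -1.3]
gripper_width: 0.43
grasp_force: 62.2
```

```bash
python3 -c "
from h import *
go((.486,.405,.05),85.6)
im,d,s=grab('wrist','w2.png');print(s['tool_pos'],s['gripper_width'])
im,d,s=grab('scene','s2.png')
P=np.load('pics/s2.npz')['P']
for b,n in (((305,265,370,325),'b0'),((365,265,430,325),'b1')): print(n,rect(P,woodmask(im,P,.028,.05,b)))"
```

```text
(0.486, 0.405, 0.05) shift [-0.05, -0.02, 5.17] turn [-0.02, -0.02, 0.02] rows>= 2.1
[0.48525706 0.40577499 0.17913391] 0.42962827201539794
b0 ([0.4462, -0.1822], 131, 40, -10.3)
b1 ([0.5242, -0.3041], 132, 39, -10.3)
```

View pics/w2.png

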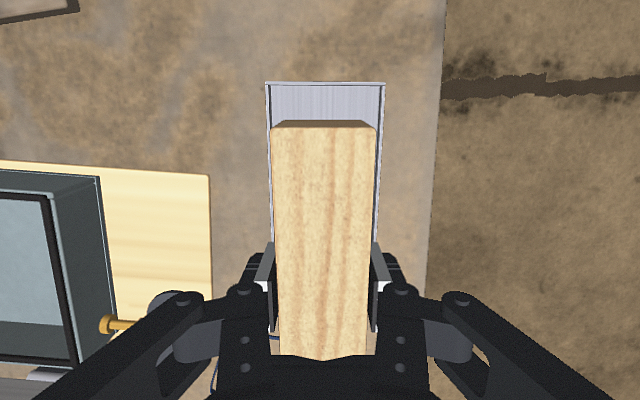

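Block is held straight, centred over the tray (325,230).

Request:
{"method": "jog_arm", "body": {"targets": [[[0, 0, 2], [0, 0, 0], 20], [[0, 0, 4], [0, 0, 0], 20], [[0, 0, 5.6], [0, 0, 0], 20], [[0, 0, 6.1], [0, 0, 0], 20], [[0, 0, 6.4], [0, 0, 0], 20], [[0, 0, 6.5], [0, 0, 0], 20], [[0, 0, 6.5], [0, 0, 0], 20]]}}

```text
time: 5.68
tool_pos: [0.4875, 0.4061, 0.0205]
tool_rot: [0.001, 0.038, 0.999, 0.001]
contact_force: [0.6, 0.1, -1.2]
gripper_width: 0.433
grasp_force: 62.2
```

Request:
{"method": "jog_arm", "body": {"targets": [[[0, 0, 0], [0, 0, 0], 62], [[0, 0, 0], [0, 0, 0], 62], [[0, 0, 0], [0, 0, 0], 62], [[0, 0, -1.5], [0, 0, 0], 62], [[0, 0, -3.5], [0, 0, 0], 62], [[0, 0, -5.5], [0, 0, 0], 100], [[0, 0, -7], [0, 0, 0], 100], [[0, 0, -7], [0, 0, 0], 100]]}}

```text
time: 6.68
tool_pos: [0.4885, 0.4069, 0.1991]
tool_rot: [0.004, 0.038, 0.999, 0.003]
contact_force: [0.3, -0.4, -0.9]
gripper_width: 1.001
grasp_force: 0.0
```

```bash
python3 -c "
from h import *
im,d,s=grab('wrist','w3.png');P=np.load('pics/w3.npz')['P']
m=woodmask(im,P,.03,.055,(230,60,430,400));print(rect(P,m),np.median(P[m][:,2]))
go((.4465,-.180,.2),79.)
im,d,s=grab('side','sd3.png')
"
```

```text
([0.4876, 0.4051], 129, 38, -4.4) 0.0415011371198572
(0.4465, -0.18, 0.2) shift [-0.16, -23.5, -0.22] turn [0.02, 0.02, 0.83] rows>= 9.4
```

Request:
{"method": "jog_arm", "body": {"targets": [[[0, -2.2, -0.2], [0, 0, 0.1], 100], [[0, -4.6, -0.2], [0, 0, 0.2], 100], [[0, -7, -0.2], [0, 0, 0.3], 100], [[0, -9.4, -0.2], [0, 0, 0.4], 100], [[0, -11.8, -0.2], [0, 0, 0.5], 100], [[-0.1, -14.2, -0.2], [0, 0, 0.6], 100], [[-0.1, -16.6, -0.2], [0, 0, 0.7], 100], [[-0.1, -18.5, -0.2], [0, 0, 0.8], 100]]}}

```text
time: 7.78
tool_pos: [0.4519, -0.0576, 0.1963]
tool_rot: [-0.002, 0.095, 0.995, 0.0]
contact_force: [0.9, -0.9, -0.2]
gripper_width: 1.001
grasp_force: 0.0
```

```bash
python3 -c "
from h import *
im,d,s=grab('wrist','w4.png');P=np.load('pics/w4.npz')['P']
m=woodmask(im,P,.028,.05,(0,0,640,400));print(rect(P,m),np.median(P[m][:,2]),m.sum())
go((.4465,-.180,.15),79.)
"
```

```text
([0.299, -0.1579], 362, 43, -87.9) 0.03823297697818384 16253
(0.4465, -0.18, 0.15) shift [-0.72, -4.67, 1.87] turn [-0.03, -0.03, -0.02] rows>= 2.0
```

Request:
{"method": "jog_arm", "body": {"targets": [[[-0.3, -2.2, 0.9], [0, 0, 0], 100], [[-0.6, -4, 1.8], [0, 0, 0], 100], [[-0.7, -4.7, 1.9], [0, 0, 0], 100], [[-0.7, -4.7, 1.9], [0, 0, 0], 100]]}}

```text
time: 8.32
tool_pos: [0.4483, -0.1745, 0.1503]
tool_rot: [-0.001, 0.095, 0.995, 0.001]
contact_force: [0.5, 0.2, -0.5]
gripper_width: 1.003
grasp_force: 0.0
```

```bash
python3 -c "
from h import *
im,d,s=grab('wrist','w5.png');P=np.load('pics/w5.npz')['P']
m=woodmask(im,P,.028,.05,(0,0,640,400))
P[np.abs(P[...,0]-.45)>.1]=np.nan;P[np.abs(P[...,1]+.18)>.08]=np.nan
m=woodmask(im,P,.028,.05,(0,0,640,400));r=rect(P,m);print(r,np.median(P[m][:,2]),m.sum(),s['tool_pos'])
go((*r[0],.012),90+r[3])
"
```

```text
([0.4461, -0.179], 129, 38, -11.1) 0.038381053549185085 3712 [ 0.44825194 -0.17447438  0.15025049]
(0.4461, -0.179, 0.012) shift [0.06, -0.22, 5.56] turn [0.01, -0.01, 0.04] rows>= 2.2
```

Request:
{"method": "jog_arm", "body": {"targets": [[[0, -0.2, 2.2], [0, 0, 0], 100], [[0, -0.2, 4], [0, 0, 0], 100], [[0, -0.2, 5.1], [0, 0, 0], 100], [[0, -0.2, 5.4], [0, 0, 0], 100], [[0, -0.2, 5.4], [0, 0, 0], 100]]}}

```text
time: 9.0
tool_pos: [0.4486, -0.1789, 0.0171]
tool_rot: [0.0, 0.093, 0.996, -0.0]
contact_force: [0.5, 0.2, -0.7]
gripper_width: 1.0
grasp_force: 0.0
```

Request:
{"method": "jog_arm", "body": {"targets": [[[0, 0, 0], [0, 0, 0], 20], [[0, 0, 0], [0, 0, 0], 20], [[0, 0, 0], [0, 0, 0], 20], [[0, 0, 0], [0, 0, 0], 20], [[0, 0, -1], [0, 0, 0], 20], [[0, 0, -3], [0, 0, 0], 20], [[0, 0, -5], [0, 0, 0], 20], [[0, 0, -6.5], [0, 0, 0], 20]]}}

```text
time: 10.0
tool_pos: [0.4479, -0.1796, 0.1807]
tool_rot: [0.001, 0.094, 0.996, -0.0]
contact_force: [0.3, -0.4, -0.7]
gripper_width: 0.432
grasp_force: 62.3
```

```bash
python3 -c "
from h import *
s=state();print(s['tool_pos'],s['gripper_width'],s['contact_force'])
c=np.array([.541,.058])
t=c+rot(-8.4)@np.array([0,-.045]);print(t)
go((*t,.18),81.6)
"
```

```text
[ 0.44788178 -0.17961493  0.18068535] 0.43217874328074346 [ 0.32827855 -0.41194391 -0.74607362]
[0.53442626 0.01348275]
(np.float64(0.5344262637146915), np.float64(0.013482745016665527), 0.18) shift [-1.95, 8.24, 0.03] turn [-0.0, 0.01, -0.3] rows>= 3.4
```

Request:
{"method": "jog_arm", "body": {"targets": [[[-0.3, 1.2, 0], [0, 0, -0.1], 20], [[-0.8, 3.2, 0], [0, 0, -0.2], 20], [[-1.3, 5.2, 0], [0, 0, -0.3], 20], [[-1.7, 7.2, 0], [0, 0, -0.3], 20], [[-1.95, 8.2, 0], [0, 0, -0.3], 20], [[-1.95, 8.2, 0], [0, 0, -0.3], 20], [[-1.95, 8.2, 0], [0, 0, -0.3], 20]]}}

```text
time: 10.88
tool_pos: [0.5335, 0.0123, 0.1782]
tool_rot: [-0.001, 0.073, 0.997, -0.0]
contact_force: [0.6, -0.1, -1.4]
gripper_width: 0.433
grasp_force: 62.3
```

```bash
python3 -c "
from h import *
s=state();print(s['tool_pos'],s['gripper_width'],s['contact_force'])
go((.5344,.0135,.032),81.6)
im,d,s=grab('wrist','w6.png')
"
```

```text
[0.53353558 0.0122718  0.17816974] 0.43288718388823827 [ 0.57048867 -0.12526283 -1.37463566]
(0.5344, 0.0135, 0.032) shift [-0.03, 0.06, 5.85] turn [-0.0, -0.01, 0.0] rows>= 2.3
```

View pics/w6.png

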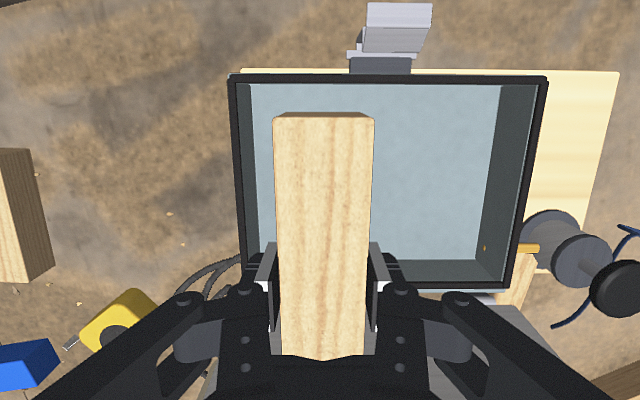

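Block held parallel to the box walls over its -y half; rim front corners at (233,78) and (546,78), latch at (390,35). Lowering.

```bash
python3 -c "
from h import *
print(on_plane('wrist',[(233,78),(546,80),(514,287),(240,283)],.076).round(4).tolist(), on_plane('wrist',[(390,40)],.09))"
```

```text
[[0.4388, -0.0387, 0.076], [0.472, 0.1811, 0.076], [0.6393, 0.1621, 0.076], [0.6006, -0.0697, 0.076]] [[0.43212878 0.07011594 0.09      ]]
```

Request:
{"method": "jog_arm", "body": {"targets": [[[0, 0, 2], [0, 0, 0], 20], [[0, 0, 4], [0, 0, 0], 20], [[0, 0, 5.2], [0, 0, 0], 20], [[0, 0, 5.6], [0, 0, 0], 20], [[0, 0, 5.8], [0, 0, 0], 20], [[0, 0, 5.8], [0, 0, 0], 20]]}}

```text
time: 11.68
tool_pos: [0.5351, 0.0124, 0.0351]
tool_rot: [0.001, 0.073, 0.997, -0.0]
contact_force: [-0.1, -0.7, -1.3]
gripper_width: 0.427
grasp_force: 62.3
```

Request:
{"method": "jog_arm", "body": {"targets": [[[0, 0, 0], [0, 0, 0], 62], [[0, 0, 0], [0, 0, 0], 62], [[0, 0, 0], [0, 0, 0], 62], [[0, 0, -1.5], [0, 0, 0], 62], [[0, 0, -3.5], [0, 0, 0], 62], [[0, 0, -5.5], [0, 0, 0], 100], [[0, 0, -7], [0, 0, 0], 100], [[0, 0, -7], [0, 0, 0], 100]]}}

```text
time: 12.68
tool_pos: [0.5365, 0.0125, 0.2137]
tool_rot: [0.004, 0.073, 0.997, -0.0]
contact_force: [0.1, -0.3, 0.0]
gripper_width: 1.0
grasp_force: 0.0
```

```bash
python3 -c "
from h import *
im,d,s=grab('wrist','w7.png');P=np.load('pics/w7.npz')['P']
m=woodmask(im,P,.045,.065,(150,60,460,400));r=rect(P,m);print(r,np.median(P[m][:,2]))
im,d,s=grab('scene','s7.png')
P=np.load('pics/s7.npz')['P']
print(rect(P,woodmask(im,P,.028,.05,(365,265,430,325))))
go((.526,-.300,.18),79.)
"
```

```text
([0.5328, 0.012], 129, 38, -8.5) 0.054478827194270996
([0.5241, -0.3044], 131, 39, -10.6)
(0.526, -0.3, 0.18) shift [-1.51, -12.43, 1.15] turn [-0.0, 0.0, 0.33] rows>= 5.0
```

Request:
{"method": "jog_arm", "body": {"targets": [[[-0.3, -2.2, 0], [0, 0, 0.1], 100], [[-0.6, -4.6, 0], [0, 0, 0.2], 100], [[-0.9, -7, 0.4], [0, 0, 0.3], 100], [[-1.2, -9.4, 0.8], [0, 0, 0.3], 100], [[-1.4, -11.4, 1.1], [0, 0, 0.3], 100], [[-1.5, -12.4, 1.2], [0, 0, 0.3], 100], [[-1.5, -12.4, 1.2], [0, 0, 0.3], 100], [[-1.5, -12.4, 1.2], [0, 0, 0.3], 100]]}}

```text
time: 13.78
tool_pos: [0.5261, -0.298, 0.1783]
tool_rot: [-0.0, 0.093, 0.996, 0.001]
contact_force: [-0.1, 0.0, -0.0]
gripper_width: 0.998
grasp_force: 0.0
```

```bash
python3 -c "
from h import *
im,d,s=grab('wrist','w8.png');P=np.load('pics/w8.npz')['P']
P[np.abs(P[...,0]-.526)>.1]=np.nan;P[np.abs(P[...,1]+.30)>.08]=np.nan
m=woodmask(im,P,.028,.05,(0,0,640,400));r=rect(P,m);print(r,np.median(P[m][:,2]),m.sum(),s['tool_pos'])
go((*r[0],.015),90+r[3])
"
```

```text
([0.526, -0.3016], 130, 38, -10.3) 0.038481935958703584 5529 [ 0.52606217 -0.29802529  0.17831795]
(0.526, -0.3016, 0.015) shift [-0.02, -0.15, 6.55] turn [0.0, -0.0, -0.05] rows>= 2.6
```

Request:
{"method": "jog_arm", "body": {"targets": [[[0, -0.15, 2.2], [0, 0, 0], 100], [[0, -0.15, 4.4], [0, 0, 0], 100], [[0, -0.15, 6], [0, 0, 0], 100], [[0, -0.15, 6.5], [0, 0, 0], 100], [[0, -0.15, 6.5], [0, 0, 0], 100]]}}

```text
time: 14.45
tool_pos: [0.5256, -0.3023, 0.0166]
tool_rot: [-0.0, 0.093, 0.996, 0.0]
contact_force: [0.6, 0.3, -0.0]
gripper_width: 1.002
grasp_force: 0.0
```

Request:
{"method": "jog_arm", "body": {"targets": [[[0, 0, 0], [0, 0, 0], 20], [[0, 0, 0], [0, 0, 0], 20], [[0, 0, 0], [0, 0, 0], 20], [[0, 0, 0], [0, 0, 0], 20], [[0, 0, -1], [0, 0, 0], 20], [[0, 0, -3], [0, 0, 0], 20], [[0, 0, -5], [0, 0, 0], 20], [[0, 0, -6.5], [0, 0, 0], 20]]}}

```text
time: 15.45
tool_pos: [0.5254, -0.3033, 0.181]
tool_rot: [0.001, 0.094, 0.996, -0.0]
contact_force: [1.1, 0.6, -0.4]
gripper_width: 0.429
grasp_force: 62.4
```

```bash
python3 -c "
from h import *
s=state();print(s['tool_pos'],s['gripper_width'],s['contact_force'])
c=np.array([.542,.058])
t=c+rot(-8.4)@np.array([0,.045]);print(t)
go((*t,.18),81.6)
"
```

```text
[ 0.52543055 -0.30329115  0.18102563] 0.4291099986050645 [ 1.08014271  0.60394808 -0.40547735]
[0.54857374 0.10251725]
(np.float64(0.5485737362853086), np.float64(0.10251725498333447), 0.18) shift [2.13, 16.12, 0.03] turn [-0.01, 0.01, -0.3] rows>= 6.5
```

Request:
{"method": "jog_arm", "body": {"targets": [[[0.2, 1.2, 0], [0, 0, 0], 20], [[0.5, 3.4, 0], [0, 0, -0.1], 20], [[0.8, 5.8, 0], [0, 0, -0.2], 20], [[1.1, 8.2, 0], [0, 0, -0.3], 20], [[1.4, 10.6, 0], [0, 0, -0.3], 20], [[1.7, 13, 0], [0, 0, -0.3], 20], [[2, 15, 0], [0, 0, -0.3], 20], [[2.1, 16.1, 0], [0, 0, -0.3], 20]]}}

```text
time: 16.45
tool_pos: [0.5483, 0.1045, 0.1783]
tool_rot: [-0.0, 0.072, 0.997, 0.0]
contact_force: [0.7, 0.3, -1.5]
gripper_width: 0.432
grasp_force: 62.4
```

Request:
{"method": "jog_arm", "body": {"targets": [[[0, 0, 0], [0, 0, 0], 20], [[0, 0, 0], [0, 0, 0], 20]]}}

```text
time: 16.7
tool_pos: [0.5488, 0.1015, 0.1784]
tool_rot: [-0.0, 0.073, 0.997, -0.0]
contact_force: [-0.4, -0.4, -1.1]
gripper_width: 0.424
grasp_force: 62.4
```

```bash
python3 -c "
from h import *
im,d,s=grab('wrist','w9.png');P=np.load('pics/w9.npz')['P']
print(s['tool_pos'],s['gripper_width'])
go((.5486,.1025,.032),81.6)
m=woodmask(im,P,.045,.065,(60,60,460,400));r=rect(P,m);print(r,np.median(P[m][:,2]))
m=woodmask(im,P,.13,.25,(200,60,460,400));r=rect(P,m);print(r,np.median(P[m][:,2]))
"
```

```text
[0.54875235 0.1015287  0.17839812] 0.4244628531444933
(0.5486, 0.1025, 0.032) shift [0.01, 0.05, 5.86] turn [-0.0, -0.0, -0.01] rows>= 2.3
([0.5328, 0.0122], 129, 38, -8.6) 0.05429323145397241
([0.5375, 0.102], 110, 38, -8.2) 0.1985852291575127
```

View pics/w9.png

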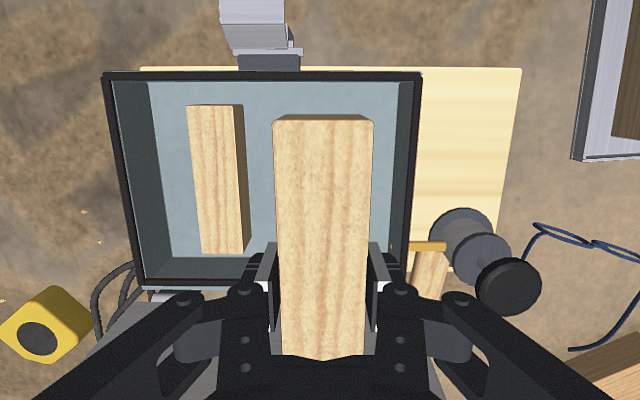

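First block lies flat at (217,180) in the box; second is held at (323,230), clear of the wall at (405,180). Lowering and releasing.

Request:
{"method": "jog_arm", "body": {"targets": [[[0, 0, 2], [0, 0, 0], 20], [[0, 0, 4], [0, 0, 0], 20], [[0, 0, 5.2], [0, 0, 0], 20], [[0, 0, 5.6], [0, 0, 0], 20], [[0, 0, 5.85], [0, 0, 0], 20], [[0, 0, 5.85], [0, 0, 0], 20]]}}

```text
time: 17.5
tool_pos: [0.5508, 0.1017, 0.0347]
tool_rot: [0.002, 0.073, 0.997, 0.0]
contact_force: [-0.0, -0.5, -1.4]
gripper_width: 0.427
grasp_force: 62.5
```

Request:
{"method": "jog_arm", "body": {"targets": [[[0, 0, 0], [0, 0, 0], 62], [[0, 0, 0], [0, 0, 0], 62], [[0, 0, 0], [0, 0, 0], 62], [[0, 0, -1.5], [0, 0, 0], 62], [[0, 0, -3.5], [0, 0, 0], 62], [[0, 0, -5.5], [0, 0, 0], 50], [[0, 0, -7.5], [0, 0, 0], 0], [[0, 0, -7.5], [0, 0, 0], 0]]}}

```text
time: 18.5
tool_pos: [0.552, 0.1024, 0.2264]
tool_rot: [0.005, 0.073, 0.997, 0.001]
contact_force: [-0.1, 0.3, -0.3]
gripper_width: 0.077
grasp_force: 0.0
```

```bash
python3 - <<'E'
from h import *
im,d,s=grab('wrist','w10.png');P=np.load('pics/w10.npz')['P']
for b in((60,40,270,400),(270,40,460,400)):
    m=woodmask(im,P,.045,.065,b);print(rect(P,m),np.median(P[m][:,2]))
z=np.load('pics/s7.npz');P=z['P'];hsv=cv2.cvtColor(z['im'],cv2.COLOR_RGB2HSV)
m=np.zeros((400,640),bool);m[125:225,270:345]=1;m&=(P[...,2]>.09)&(hsv[...,1]<40);Q=P[m];c=np.median(Q,0);Q=Q[np.linalg.norm(Q-c,axis=1)<.15];u,sv,v=np.linalg.svd(Q-Q.mean(0),full_matrices=0);print('lid',Q.mean(0),v[2],Q[:,2].max())
print(s['tool_pos'],toyaw(s))
E
```

```text
([0.5329, 0.0122], 129, 38, -8.7) 0.054358081170208516
([0.5494, 0.1012], 128, 38, -8.4) 0.05449296057809283
lid [ 0.58710136 -0.0203823   0.24500652] [-0.8146923   0.12556273 -0.56613643] 0.3874094181959673
[0.55199908 0.10236409 0.22639229] 81.62511032173015
```

Request:
{"method": "jog_arm", "body": {"targets": [[[0, 0, -2.2], [0, 0, 0], 0], [[0, 0, -4.2], [0, 0, 0], 0], [[0, -0.5, -4.6], [0, 0, 0], 0], [[0, -1.8, -4.6], [0, 0, 0], 0], [[0, -1.8, -4.6], [0, 0, 0], 0]]}}

```text
time: 19.18
tool_pos: [0.5416, 0.0562, 0.3324]
tool_rot: [-0.002, 0.074, 0.997, -0.0]
contact_force: [-0.3, 0.2, -0.3]
gripper_width: 0.003
grasp_force: 0.0
```

```bash
cat >> h.py <<'E'
C=np.array([.542,.058]); YB=-8.4
def bx(p): p=np.asarray(p,float); q=(p[...,:2]-C)@rot(YB); return np.concatenate([q,p[...,2:]],-1)
def tb(x,y,z,tilt=0):
    w=C+rot(YB)@np.array([x,y]); return go((round(w[0],4),round(w[1],4),z),90+YB,tilt)
E
python3 - <<'E'
from h import *
s=state();print(bx(s['tool_pos']),s['tool_pos'])
for n in('side','scene'):
    im,d,s=grab(n,n+'11.png');Q=bx(np.load(f'pics/{n}11.npz')['P']).reshape(-1,3)
    m=(Q[:,0]>.12)&(Q[:,0]<.4)&(np.abs(Q[:,1])<.2)&(Q[:,2]>.12)&(Q[:,2]<.30)
    if m.any(): print(n,m.sum(),np.percentile(Q[m],[2,50,98],axis=0).round(3).tolist())
    m=(np.abs(Q[:,0]-.1)<.04)&(np.abs(Q[:,1])<.11)&(Q[:,2]>.11)&(Q[:,2]<.29)
    A=Q[m]; print('lid x at z bins',[(zc,np.median(A[np.abs(A[:,2]-zc)<.01,0]).round(4)) for zc in(.12,.16,.2,.24)],A[:,2].max(),len(A))
tb(.155,0,.34)
E
```

```text
[-1.01147380e-04 -1.86947718e-03  3.32408778e-01] [0.54162684 0.05616535 0.33240878]
side 240 [[0.286, 0.005, 0.122], [0.302, 0.023, 0.143], [0.318, 0.04, 0.193]]
lid x at z bins [(0.12, np.float64(0.0914)), (0.16, np.float64(0.0925)), (0.2, np.float64(0.0936)), (0.24, np.float64(0.0948))] 0.2839278145103565 2660
scene 252 [[0.291, -0.018, 0.121], [0.306, 0.002, 0.14], [0.328, 0.026, 0.191]]
lid x at z bins [(0.12, np.float64(0.0954)), (0.16, np.float64(0.0966)), (0.2, np.float64(0.0977)), (0.24, np.float64(0.0988))] 0.2842615784782577 2621
(np.float64(0.6953), np.float64(0.0354), 0.34) shift [-6.2, 0.03, -0.32] turn [-0.0, -0.03, -0.0] rows>= 2.5
```

View pics/side11.png

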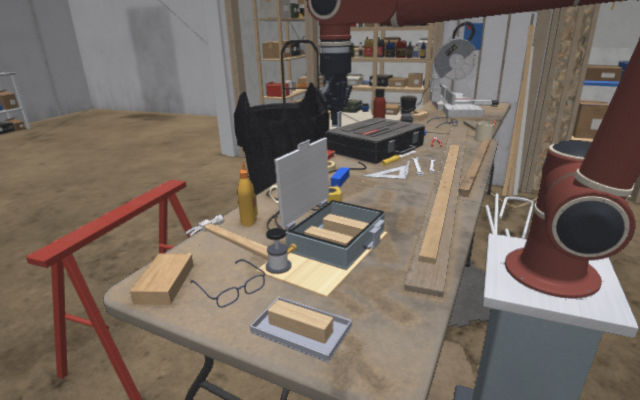

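The side view shows both fresh blocks in the box at (335,225), the finished block in the tray at (300,318), the lid upright, and the bottle behind it with clearance. Going over the lid to its rear face.

Request:
{"method": "jog_arm", "body": {"targets": [[[-0.5, 0, -0.5], [0, 0, 0], 0], [[-2.2, 0, -0.5], [0, 0, 0], 0], [[-4.4, 0, -0.5], [0, 0, 0], 0], [[-6.2, 0, -0.5], [0, 0, 0], 0], [[-6.4, 0, -0.5], [0, 0, 0], 0], [[-6.4, 0, 1], [0, 0, 0], 0], [[-6.4, 0, 3], [0, 0, 0], 0], [[-6.4, 0, 3.7], [0, 0, 0], 0]]}}

```text
time: 20.27
tool_pos: [0.6981, 0.0352, 0.2376]
tool_rot: [-0.004, 0.073, 0.997, 0.0]
contact_force: [-0.1, 0.6, -1.2]
gripper_width: -0.003
grasp_force: 0.0
```

```bash
python3 -c "
from h import *
s=state();print(bx(s['tool_pos']),s['contact_force'])
tb(.125,0,.24);tb(.07,0,.2366);tb(.024,0,.218)
"
```

```text
[0.1577187  0.00026337 0.23755752] [-0.12814429  0.62857614 -1.19301094]
(np.float64(0.6657), np.float64(0.0397), 0.24) shift [1.31, -0.01, -0.09] turn [-0.0, -0.06, 0.01] rows>= 0.5
(np.float64(0.6112), np.float64(0.0478), 0.2366) shift [3.51, -0.01, 0.07] turn [-0.0, -0.06, 0.01] rows>= 1.4
(np.float64(0.5657), np.float64(0.0545), 0.218) shift [5.34, -0.0, 0.82] turn [-0.0, -0.06, 0.01] rows>= 2.2
```

Pull the lid over gently.

Request:
{"method": "jog_arm", "body": {"targets": [[[0.7, 0, 0], [0, 0, 0], 0], [[1.4, 0, 0], [0, 0, 0], 0], [[2.1, 0, 0], [0, 0, 0], 0], [[2.8, 0, 0.05], [0, 0, 0], 0], [[3.5, 0, 0.1], [0, 0, 0], 0], [[4.2, 0, 0.35], [0, 0, 0], 0], [[4.8, 0, 0.6], [0, 0, 0], 0], [[5.3, 0, 0.8], [0, 0, 0], 0]]}}

```text
time: 21.28
tool_pos: [0.5696, 0.0541, 0.2239]
tool_rot: [0.001, 0.073, 0.997, 0.0]
contact_force: [0.3, -1.0, -0.3]
gripper_width: -0.001
grasp_force: 0.5
```

```bash
python3 - <<'E'
from h import *
s=state();print(bx(s['tool_pos']),s['contact_force'])
im,d,s=grab('side','sd12.png')
tb(-.014,0,.187);tb(-.042,0,.1458);tb(-.055,0,.1147);tb(-.063,0,.0952)
E
```

```text
[2.78454720e-02 1.71066221e-04 2.23940293e-01] [ 0.31966779 -0.96958964 -0.33959914]
(np.float64(0.5282), np.float64(0.06), 0.187) shift [1.61, -0.01, 1.43] turn [0.0, -0.0, 0.01] rows>= 0.9
(np.float64(0.5005), np.float64(0.0641), 0.1458) shift [2.73, -0.0, 3.08] turn [0.0, -0.0, 0.01] rows>= 1.6
(np.float64(0.4876), np.float64(0.066), 0.1147) shift [3.25, -0.0, 4.32] turn [0.0, -0.0, 0.01] rows>= 2.2
(np.float64(0.4797), np.float64(0.0672), 0.0952) shift [3.57, -0.0, 5.1] turn [0.0, -0.0, 0.01] rows>= 2.5
```

View pics/sd12.png

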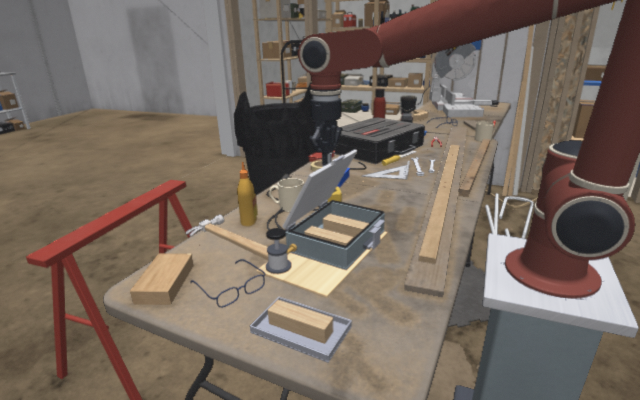

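The lid has tilted to about 1 rad with the fingers behind it at (330,165). Continuing the arc.

Request:
{"method": "jog_arm", "body": {"targets": [[[0.8, 0, 0.7], [0, 0, 0], 0], [[1.6, 0, 1.4], [0, 0, 0], 0], [[2.2, 0, 2.2], [0, 0, 0], 0], [[2.7, 0, 3.1], [0, 0, 0], 0], [[3, 0, 3.7], [0, 0, 0], 0], [[3.25, 0, 4.3], [0, 0, 0], 0], [[3.45, 0, 4.7], [0, 0, 0], 0], [[3.6, 0, 5], [0, 0, 0], 0]]}}

```text
time: 22.32
tool_pos: [0.4805, 0.0668, 0.0971]
tool_rot: [-0.0, 0.073, 0.997, 0.0]
contact_force: [0.1, 0.5, 0.7]
gripper_width: 0.003
grasp_force: 0.1
```

Request:
{"method": "jog_arm", "body": {"targets": [[[0.1, 0, 0.1], [0, 0, 0], 0], [[0.1, 0, 0.2], [0, 0, 0], 0], [[0.1, 0, 0.3], [0, 0, 0], 0], [[0.1, 0, 0.3], [0, 0, 0], 0]]}}

```text
time: 22.82
tool_pos: [0.4781, 0.0671, 0.0905]
tool_rot: [-0.0, 0.073, 0.997, -0.0]
contact_force: [-3.7, -0.9, 3.6]
gripper_width: 0.005
grasp_force: 2.0
```

Request:
{"method": "jog_arm", "body": {"targets": [[[0, 0, 0.1], [0, 0, 0], 0], [[0, 0, 0.2], [0, 0, 0], 0], [[0, 0, 0.3], [0, 0, 0], 0], [[0, 0, 0.35], [0, 0, 0], 0], [[0, 0, 0.35], [0, 0, 0], 0]]}}

```text
time: 23.45
tool_pos: [0.4782, 0.0672, 0.0824]
tool_rot: [-0.0, 0.073, 0.997, 0.0]
contact_force: [-6.0, 0.7, 10.4]
gripper_width: 0.003
grasp_force: 4.9
```

Request:
{"method": "jog_arm", "body": {"targets": [[[0, 0, 0.06], [0, 0, 0], 0], [[0, 0, 0.12], [0, 0, 0], 0], [[0, 0, 0.12], [0, 0, 0], 0]]}}

```text
time: 23.82
tool_pos: [0.4782, 0.0672, 0.0806]
tool_rot: [-0.001, 0.073, 0.997, -0.0]
contact_force: [-10.4, 0.5, 17.4]
gripper_width: 0.002
grasp_force: 8.5
```

Request:
{"method": "jog_arm", "body": {"targets": [[[0, 0, 0.04], [0, 0, 0], 0], [[0, 0, 0.08], [0, 0, 0], 0], [[0, 0, 0.08], [0, 0, 0], 0], [[0, 0, 0.08], [0, 0, 0], 0]]}}

```text
time: 24.32
tool_pos: [0.4782, 0.0672, 0.0793]
tool_rot: [-0.001, 0.073, 0.997, -0.0]
contact_force: [-14.0, 0.5, 21.5]
gripper_width: 0.001
grasp_force: 11.0
```

Request:
{"method": "jog_arm", "body": {"targets": [[[0, 0, -0.3], [0, 0, 0], 0], [[0, 0, -0.8], [0, 0, 0], 0], [[0, 0, -2], [0, 0, 0], 0], [[0, 0, -4], [0, 0, 0], 0], [[-0.7, 1, -6], [0, 0, 0], 0], [[-1.4, 2, -7], [0, 0, 0], 0], [[-1.4, 2, -7], [0, 0, 0], 0]]}}

```text
time: 25.2
tool_pos: [0.5222, 0.1125, 0.2543]
tool_rot: [0.003, 0.072, 0.997, 0.0]
contact_force: [-0.4, 0.5, -0.4]
gripper_width: -0.0
grasp_force: 0.0
```

```bash
python3 - <<'E'
from h import *
im,d,s=grab('wrist','w13.png');print(bx(s['tool_pos']))
def fit(n):
    Q=bx(np.load(f'pics/{n}.npz')['P']).reshape(-1,3)
    m=(Q[:,0]>-.08)&(Q[:,0]<.085)&(np.abs(Q[:,1])<.10)&(Q[:,2]>.07)&(Q[:,2]<.095);Q=Q[m]
    A=np.c_[Q[:,:2],np.ones(len(Q))]; k=np.linalg.lstsq(A,Q[:,2],rcond=None)[0]; print(n,len(Q),k)
fit('w13')
for n in('scene','side'): grab(n,n+'13.png'); fit(n+'13')
E
```

```text
[-0.02753175  0.0510067   0.25432513]
w13 29176 [-0.0002511   0.00075559  0.08290944]
scene13 3337 [ 0.0019576  -0.00203788  0.08203657]
side13 1988 [0.00258177 0.00014268 0.0831141 ]
```

View pics/w13.png

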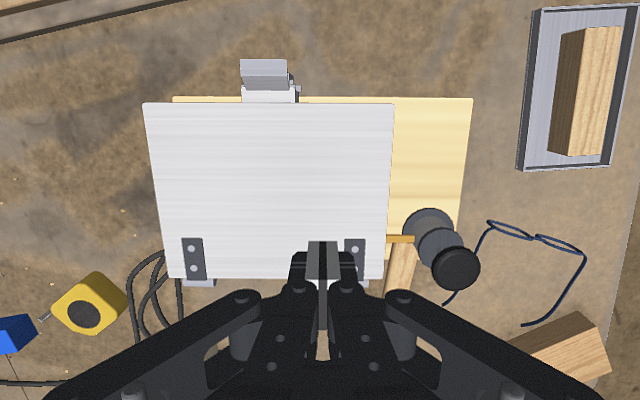

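The lid is flat (fitted slope under 0.003 rad, so latched) with its tongue under the hook at (265,80). The pump head is at (456,268).

```bash
python3 - <<'E'
from h import *
z=np.load('pics/w13.npz');im,P=z['im'],z['P']
m=np.zeros((400,640),np.uint8);m[240:295,425:485]=1;m&=((P[...,2]>.104)&(P[...,2]<.116)).astype(np.uint8)
c=max(cv2.findContours(m,cv2.RETR_EXTERNAL,cv2.CHAIN_APPROX_NONE)[0],key=cv2.contourArea)
Q=P[m>0];print(cv2.minEnclosingCircle(Q[:,:2].astype(np.float32)),np.median(Q[:,2]));(u,_)=cv2.fitEllipse(c)[:2];print(u,on_plane('wrist',[u],.11), C+rot(YB)@[.065,.185])
w=cv2.minEnclosingCircle(Q[:,:2].astype(np.float32))[0]
go((w[0],w[1],.25),81.6);go((w[0],w[1],.125),81.6)
E
```

```text
((0.6321465373039246, 0.23016399145126343), 0.02440742962062359) 0.1100812067049898
(455.45367431640625, 268.4637451171875) [[0.62191914 0.22509508 0.11      ]] [0.63332806 0.23151998]
(0.6321465373039246, 0.23016399145126343, 0.25) shift [-3.78, 5.37, -0.03] turn [-0.01, -0.02, 0.0] rows>= 2.6
(0.6321465373039246, 0.23016399145126343, 0.125) shift [-3.79, 5.38, 4.97] turn [-0.01, -0.02, 0.0] rows>= 3.3
```

Request:
{"method": "jog_arm", "body": {"targets": [[[-1.3, 1.8, 0], [0, 0, 0], 0], [[-2.6, 3.6, 0], [0, 0, 0], 0], [[-3.8, 5.4, 0.5], [0, 0, 0], 0], [[-3.8, 5.4, 2.5], [0, 0, 0], 0], [[-3.8, 5.4, 4.2], [0, 0, 0], 0], [[-3.8, 5.4, 4.8], [0, 0, 0], 0], [[-3.8, 5.4, 4.8], [0, 0, 0], 0]]}}

```text
time: 26.22
tool_pos: [0.6326, 0.2304, 0.1297]
tool_rot: [-0.002, 0.073, 0.997, -0.001]
contact_force: [-0.3, -0.5, 1.1]
gripper_width: -0.001
grasp_force: 0.0
```

```bash
python3 -c "
from h import *
go((.632,.230,.125),81.6)
s=state();print(s['tool_pos'],s['contact_force'])"
```

```text
(0.632, 0.23, 0.125) shift [0.02, -0.02, 0.19] turn [-0.01, -0.02, -0.0] rows>= 0.1
[0.63260114 0.23038123 0.12968945] [-0.26642826 -0.4675021   1.06034157]
```

Request:
{"method": "jog_arm", "body": {"targets": [[[0, 0, 0.5], [0, 0, 0], 0], [[0, 0, 0.9], [0, 0, 0], 0], [[0, 0, 1.3], [0, 0, 0], 0], [[0, 0, 1.6], [0, 0, 0], 0], [[0, 0, 1.85], [0, 0, 0], 0], [[0, 0, 1.95], [0, 0, 0], 0], [[0, 0, 1.95], [0, 0, 0], 0]]}}

```text
time: 27.1
tool_pos: [0.6348, 0.2313, 0.0846]
tool_rot: [0.001, 0.073, 0.997, 0.0]
contact_force: [-2.8, -0.6, 8.1]
gripper_width: -0.003
grasp_force: 4.4
```

Request:
{"method": "jog_arm", "body": {"targets": [[[0, 0, 0.1], [0, 0, 0], 0], [[0, 0, 0.2], [0, 0, 0], 0], [[0, 0, 0.25], [0, 0, 0], 0], [[0, 0, 0.25], [0, 0, 0], 0]]}}

```text
time: 27.6
tool_pos: [0.6349, 0.2313, 0.08]
tool_rot: [0.001, 0.073, 0.997, 0.0]
contact_force: [-6.0, -1.6, 14.3]
gripper_width: 0.001
grasp_force: 7.3
```

Request:
{"method": "jog_arm", "body": {"targets": [[[0, 0, 0.06], [0, 0, 0], 0], [[0, 0, 0.1], [0, 0, 0], 0], [[0, 0, 0.1], [0, 0, 0], 0]]}}

```text
time: 27.98
tool_pos: [0.635, 0.2314, 0.0799]
tool_rot: [0.001, 0.073, 0.997, -0.0]
contact_force: [-11.3, -4.5, 24.1]
gripper_width: -0.001
grasp_force: 12.0
```

At the stop. Up fully, then the next strokes.

Request:
{"method": "jog_arm", "body": {"targets": [[[0, 0, -0.5], [0, 0, 0], 0], [[0, 0, -1], [0, 0, 0], 0], [[0, 0, -1.6], [0, 0, 0], 0], [[0, 0, -2.3], [0, 0, 0], 0], [[0, 0, -2.3], [0, 0, 0], 0], [[0, 0, -2.3], [0, 0, 0], 0]]}}

```text
time: 28.72
tool_pos: [0.6332, 0.2311, 0.1304]
tool_rot: [-0.001, 0.073, 0.997, -0.0]
contact_force: [0.1, 0.6, -1.3]
gripper_width: 0.005
grasp_force: 0.0
```

Request:
{"method": "jog_arm", "body": {"targets": [[[0, 0, 0.6], [0, 0, 0], 0], [[0, 0, 1.1], [0, 0, 0], 0], [[0, 0, 1.6], [0, 0, 0], 0], [[0, 0, 2], [0, 0, 0], 0], [[0, 0, 2.2], [0, 0, 0], 0], [[0, 0, 2.3], [0, 0, 0], 0], [[0, 0, 2.3], [0, 0, 0], 0], [[0, 0, 2.3], [0, 0, 0], 0]]}}

```text
time: 29.72
tool_pos: [0.6338, 0.2312, 0.0798]
tool_rot: [-0.001, 0.073, 0.997, -0.001]
contact_force: [-16.2, -4.3, 30.3]
gripper_width: -0.002
grasp_force: 15.2
```

Request:
{"method": "jog_arm", "body": {"targets": [[[0, 0, -0.5], [0, 0, 0], 0], [[0, 0, -1], [0, 0, 0], 0], [[0, 0, -1.6], [0, 0, 0], 0], [[0, 0, -2.3], [0, 0, 0], 0], [[0, 0, -2.3], [0, 0, 0], 0], [[0, 0, -2.3], [0, 0, 0], 0]]}}

```text
time: 30.48
tool_pos: [0.6333, 0.231, 0.1305]
tool_rot: [-0.001, 0.073, 0.997, -0.0]
contact_force: [0.2, -0.5, 0.1]
gripper_width: 0.001
grasp_force: 0.0
```

Request:
{"method": "jog_arm", "body": {"targets": [[[0, 0, 0.6], [0, 0, 0], 0], [[0, 0, 1.1], [0, 0, 0], 0], [[0, 0, 1.6], [0, 0, 0], 0], [[0, 0, 2], [0, 0, 0], 0], [[0, 0, 2.2], [0, 0, 0], 0], [[0, 0, 2.27], [0, 0, 0], 0], [[0, 0, 2.27], [0, 0, 0], 0], [[0, 0, 2.27], [0, 0, 0], 0]]}}

```text
time: 31.48
tool_pos: [0.6338, 0.2312, 0.0798]
tool_rot: [-0.001, 0.073, 0.997, -0.0]
contact_force: [-13.4, -4.0, 27.9]
gripper_width: 0.001
grasp_force: 13.7
```

Request:
{"method": "jog_arm", "body": {"targets": [[[0, 0, -0.5], [0, 0, 0], 0], [[0, 0, -1], [0, 0, 0], 0], [[0, 0, -1.6], [0, 0, 0], 0], [[0, 0, -2.3], [0, 0, 0], 0], [[0, 0, -3.3], [0, 0, 0], 0], [[0, 0, -5], [0, 0, 0], 0], [[1, -1, -7], [0, 0, 0], 0], [[2, -2, -7.5], [0, 0, 0], 0]]}}

```text
time: 32.48
tool_pos: [0.578, 0.189, 0.267]
tool_rot: [0.003, 0.073, 0.997, 0.001]
contact_force: [-0.6, 0.2, 0.7]
gripper_width: -0.003
grasp_force: 0.0
```

Request:
{"method": "jog_arm", "body": {"targets": [[[0.5, -0.5, 0], [0, 0, 0], 0], [[0.5, -0.5, 0], [0, 0, 0], 0], [[0.5, -0.5, 0], [0, 0, 0], 0]]}}

```text
time: 32.85
tool_pos: [0.5629, 0.1786, 0.2616]
tool_rot: [-0.0, 0.073, 0.997, -0.0]
contact_force: [0.3, 0.0, 0.1]
gripper_width: -0.001
grasp_force: 0.0
```

```bash
python3 - <<'E'
from h import *
def fit(n):
    P=np.load(f'pics/{n}.npz')['P'].reshape(-1,3);Q=bx(P)
    m=(Q[:,0]>-.08)&(Q[:,0]<.085)&(np.abs(Q[:,1])<.10)&(Q[:,2]>.07)&(Q[:,2]<.095);Q=Q[m]
    k=np.linalg.lstsq(np.c_[Q[:,:2],np.ones(len(Q))],Q[:,2],rcond=None)[0]; print(n,len(Q),k)
    m=(np.linalg.norm(P[:,:2]-[.632,.231],axis=1)<.018)&(P[:,2]>.07);print('pump z',m.sum(),np.median(P[m,2]) if m.any() else None)
    im=np.load(f'pics/{n}.npz')['im'];m=woodmask(im,(np.load(f'pics/{n}.npz')['P']),.035,.05,(0,0,640,400));print('wood',rect(np.load(f'pics/{n}.npz')['P'],m))
for n in('wrist','scene','side'): grab(n,n+'14.png'); fit(n+'14')
print(state()['tool_pos'])
E
```

```text
wrist14 31880 [0.00098482 0.00139018 0.08287946]
pump z 962 0.11030391925843194
wood ([0.4894, 0.4042], 126, 40, -4.4)
scene14 3323 [ 0.00183604 -0.00147159  0.08200898]
pump z 86 0.1092161821191942
wood ([0.2993, -0.1815], 550, 44, -88.0)
side14 1985 [ 0.0022132  -0.00025727  0.08309629]
pump z 114 0.10996266998082677
wood ([0.3088, -0.4254], 1054, 43, -87.8)
[0.56305785 0.17875552 0.26143873]
```

View pics/side14.png

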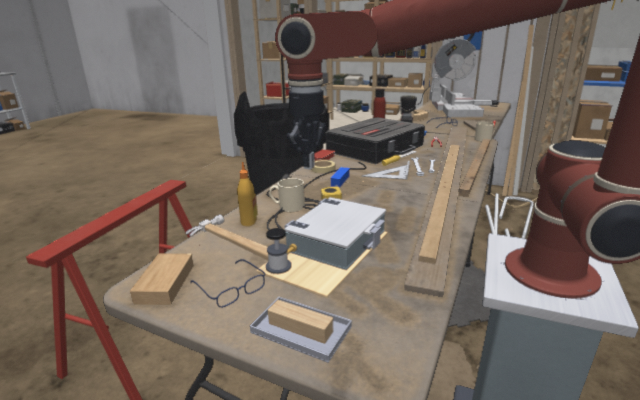

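The side view shows the lid shut at (335,225), the pump up at (277,240), the finished block in the tray at (300,318), and the mug, tape measure and spectacles in place. Handing in.

```bash
python3 -c "
from plant import *
print(job_done())"
```

```text
the job is handed in; nothing more can be done
None
```

The job is handed in: the finished block is in the tray, both fresh blocks (only two were there) lie flat in the box, the lid is latched, the pump got three full strokes, and the mug, tape measure and spectacles were left alone.

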